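# Line up the reagent bottles by height

## Task

Line up the four reagent bottles on the row of coasters in order of height, one bottle upright on the middle of each coaster: the shortest on the green coaster at one end, then taller and taller along the row, the tallest at the other end. Do not knock any bottle over, and do not disturb the swab pot or the tape roll.

Things in the scene. Friction and masses are not known exactly. Their poses are not given: they have to be found in the camera images.
- bottle_yellow: White reagent bottle with a yellow screw cap and a yellow band on its label, standing upright; the shortest. Overall height 62 mm including the cap, body a plain cylinder 28 mm across up to about 38 mm above its foot, narrowing above that to the cap; grip it round the body, in its upper part where the bottle is tall, so that the cap stays clear of the palm of the gripper. Origin: centre of the underside; z up along the bottle.
- bottle_black: Amber-brown reagent bottle with a black screw cap, standing upright; the second shortest. Overall height 90 mm including the cap, body a plain cylinder 42 mm across up to about 55 mm above its foot, narrowing above that to the cap; grip it round the body, in its upper part where the bottle is tall, so that the cap stays clear of the palm of the gripper. Origin: centre of the underside; z up along the bottle.
- bottle_blue: White reagent bottle with a blue screw cap and a blue band on its label, standing upright; the second tallest. Overall height 115 mm including the cap, body a plain cylinder 52 mm across up to about 70 mm above its foot, narrowing above that to the cap; grip it round the body, in its upper part where the bottle is tall, so that the cap stays clear of the palm of the gripper. Origin: centre of the underside; z up along the bottle.
- bottle_red: White reagent bottle with a red screw cap and a red band on its label, standing upright; the tallest. Overall height 150 mm including the cap, body a plain cylinder 66 mm across up to about 92 mm above its foot, narrowing above that to the cap; grip it round the body, in its upper part where the bottle is tall, so that the cap stays clear of the palm of the gripper. Origin: centre of the underside; z up along the bottle.
- coaster_green: Green flat round coaster, 78 mm across and 4 mm thick with a thin black ring line, fixed on the dark rubber strip; its flat top is 7 mm above the table. Origin: centre of its underside (3 mm above the table); z up. It is always at one end of the straight row of four coasters (85 mm from centre to centre), at either end.
- coaster_white_a: White flat round coaster, 78 mm across and 4 mm thick with a thin black ring line, fixed on the dark rubber strip; its flat top is 7 mm above the table. Origin: centre of its underside (3 mm above the table); z up. One of the two middle coasters of the row; which of a and b is next to the green one varies.
- coaster_white_b: White flat round coaster, 78 mm across and 4 mm thick with a thin black ring line, fixed on the dark rubber strip; its flat top is 7 mm above the table. Origin: centre of its underside (3 mm above the table); z up. The other middle coaster of the row.
- coaster_white_c: White flat round coaster, 78 mm across and 4 mm thick with a thin black ring line, fixed on the dark rubber strip; its flat top is 7 mm above the table. Origin: centre of its underside (3 mm above the table); z up. Always at the end of the row opposite the green one.
- swab_pot: Steel lidded swab pot, 67 mm across, 74 mm tall; a bystander, not to be disturbed. Origin: centre of the underside.
- tape_roll: Roll of white tape lying flat, 54 mm across, 12 mm high; a bystander, not to be disturbed. Origin: centre of the underside.
Not all that is in view belongs to the job. What is shaped like the bottle_yellow but turquoise is not meant. What is shaped like the coaster_white_b but orange is not meant.

How it is judged:
By the outcome, as a careful person would: the job done as asked, in the order asked, and still so for the second after the job is handed in, with the robot touching nothing.
It also fails if it takes over 118 s, if anything falls off the work surface, if the arm or the gripper's body presses on something with over 40 N, if the wrist force passes 120 N, or if a joint passes its speed limit or range.

## Robot

A 7-joint arm with a two-finger parallel gripper is mounted at the origin on a cart in front of the work surface, level with it; the furniture and walls round the work are solid. World frame = base frame: x ahead of the robot, y to its left, z up, the work surface at z = 0. Lengths are in m, angles in degrees, forces in N, time in s.
With the tool pointing down it reaches from about 0.375 to 0.925 m from the base axis. Payload 3.1 kg.
Tool frame: the origin (TCP) lies between the finger pads; the fingertips stand 14 mm ahead of it and the grasp point (between the pads) lies 5 mm behind it; z points along the fingers, y is the line along which they close (so a half turn about z gives the same grasp; the last joint's range is limited). The gripper opens to 85 mm and grips with 20 to 120 N. Pads are 22 mm wide; open, the fingers measure 114 mm over their backs; the gripper's body (76 mm by 85 mm) begins 54 mm behind the grasp point. The pads swing forward as they close: fully open they stand 13 mm farther back than shut.
Start: joints at [59.484, 21.939, 2.515, 91.553, -1.026, 66.532, -2.859], TCP at [0.274, -0.59, 0.245] pointing down, gripper open.
Joint ranges: [-149.38, 149.38], [-23.57, 123.04], [-84.95, 90], [0, 143.3], [-89.99, 269.99], [3.08, 112.72], [-163.45, 163.45]. Speed limits (degrees/s): [159.86, 159.86, 180, 180, 180, 180, 180].

## Interface

Orientations are given as a 3x3 rotation matrix whose columns are the frame's x, y, z axes.
In Python, from cell import observe, optics, close_job, finder gives the robot as it stands. The module is installed in compiled form; this text tells all that it offers.
- The arm moves only by the tool step_arm, never from a script. Its argument "moves" is a list of rows, each an object with "xyz": the shift along the tool's x, y, z in mm, a list of three; "twist": the turn, a rotation vector about the tool's x, y, z in degrees, a list of three. In form: [{"xyz": [dx, dy, dz], "twist": [ax, ay, az]}, ...]. A call has 1 to 8 rows; each row is the pose to reach, as a shift and turn from the pose commanded when the call began, along the tool's axes at that moment; what a row does not reach only later rows make up. A row lasts 1/12 s, in which the tool goes at most 41.7 mm and 7.16 degrees, less where a joint would pass 70% of its speed; a pose out of reach is approached as far as the arm can. A call with a gripper value outside its range is refused whole. "gripper" is the opening, from 0 (shut) to 1 (fully open), set as the call begins (left out, the last holds). The fingers move at their own pace and stop on an object; "newtons" is the grip in N (left out, the last holds). Time passes only in rows, so rows that repeat a pose let the fingers close. It gives the time, the measured TCP pose, the force, the opening and the grip force at its end, in the units of the state.
- observe(): the state, without advancing time (a new reading comes with each control period).
- optics.read_camera(name): name is "scene" or "top" or "wrist"; returns the picture (480x640x3 uint8, red, green, blue); there is no depth.
- optics.calibration(name): a dict with "fx", "fy", "cx", "cy" (pixels), "pose" (4x4, takes a point from camera to world coordinates). Camera axes: x right, y up, looking along -z (the intrinsics and any distortion apply to the point x, -y, -z); pixel columns grow to the right and rows downward; lengths in m; the calibration is good to about 2 mm. The wrist camera is an equidistant fisheye: a pixel r from the principal point sees the ray r / f radians off the axis. A picture is of the moment at which its call begins: read the wrist's pose just before it. calibration takes no time and is no camera call; for the wrist camera it gives the pose at the moment of the call.
- close_job(): hands the job in; it is judged then, once.
Trained networks look in the newest picture that a camera, given by its name, has taken for a name from the list of things; names that differ only in an ending like _2 or _b are one class to them, and where a whole thing is asked for, a point or a joint stands for the part that bears it (a point fixed in the world has none). Each returns a list of dicts, best first, with "score" (0 to 1); they miss things now and then, are a little off and sometimes report something else, mostly with a low value. They report only what shows in the picture. A call takes as long as a camera call. They do not tell look-alikes from the thing itself.
- finder.cut_out(label, camera): "pixels" (480x640 bool, what is visible of it).
- finder.tip_of(label, camera): "point" ([x, y, z] in m, in the coordinates of the camera as it stood for that picture, good to about 4 mm: a listed point, or the origin of a listed thing).
The state is a dict: "time_s": time; "joints": joint angles; "qd": joint speeds; "joint_efforts": joint torques, N m; "eef_pos": TCP position; "tcp_rot": TCP orientation; "wrist_force": force on the tool from outside, world axes, zero at the start; "torque": the same for the moment, N m; "width": finger opening in m; "finger_force": force on a finger pad.
Only numpy, scipy, OpenCV 4.12 (cv2) and the standard library are available. Lean on these libraries where they do the work, as an engineer would, in place of code of your own. Each camera call takes 0.05 s, during which the arm holds its last target. There are 200 camera calls.

## Working session

There is one attempt and no reset: what is moved stays moved. The work goes in short steps, Python scripts to look and compute and a tool call to move; the robot and the scene stay as the last step left them, time stands still between calls to the robot, and variables do not carry over. Pictures are saved under pics/ and viewed, at most 14 in all, crops included, and the job is handed in when it is done.

Besides the shell and the picture viewer there is one more tool, called after "Emit:" as name(argument=value, ...) on one line, values as JSON. step_arm: Moves the arm, as the interface text tells. Its arguments: {"type":"object","properties":{"moves":{"type":"array"},"gripper":{"type":"number"},"newtons":{"type":"number"}},"required":["moves"]}

```bash
mkdir -p pics; cat > h.py <<'E'
import numpy as np, cv2
from cell import observe, optics, close_job, finder
def shot(c,fn):
    im=optics.read_camera(c); cv2.imwrite('pics/'+fn,im[:,:,::-1]); return im
def proj(c,P):
    k=optics.calibration(c); T=np.linalg.inv(k['pose']); p=T[:3,:3]@np.array(P)+T[:3,3]
    return k['cx']+k['fx']*p[0]/-p[2], k['cy']-k['fy']*p[1]/-p[2]
def back(c,u,v,z):
    k=optics.calibration(c); d=np.array([(u-k['cx'])/k['fx'],-(v-k['cy'])/k['fy'],-1]); d=k['pose'][:3,:3]@d; o=k['pose'][:3,3]
    return o+d*(z-o[2])/d[2]
E
python3 - <<'E'
from h import *
s=observe(); print(s['time_s'],s['eef_pos'],s['tcp_rot'],s['width'])
for c in ['top','scene']:
    shot(c,c+'1.png'); k=optics.calibration(c); print(c,k['fx'],np.round(k['pose'],3).tolist())
    for n in ['bottle_yellow','bottle_black','bottle_blue','bottle_red','coaster_green','coaster_white_a','swab_pot','tape_roll']:
        for r in finder.tip_of(n,c):
            if r['score']>.3:
                w=k['pose']@np.append(r['point'],1); print(n,round(r['score'],2),np.round(w[:3],3),np.round(proj(c,w[:3])))
print(observe()['time_s'])
E
```

```text
0.0 [ 0.27341442 -0.58867719  0.24388063] [[ 9.06921708e-01  4.21297328e-01 -1.25593049e-03]
 [ 4.21299171e-01 -9.06918721e-01  2.33296183e-03]
 [-1.56156288e-04 -2.64493620e-03 -9.99996490e-01]] 0.08562358268043048
top 543.2676129303861 [[0.005, 0.976, -0.217, 0.281], [-1.0, 0.004, -0.006, -0.174], [-0.005, 0.217, 0.976, 1.038], [0.0, 0.0, 0.0, 1.0]]
bottle_yellow 0.72 [ 0.714 -0.195 -0.004] [336. 145.]
bottle_yellow 0.49 [ 0.542 -0.067 -0.002] [271. 227.]
bottle_black 0.76 [ 0.58  -0.388 -0.004] [433. 209.]
bottle_blue 0.9 [ 0.595 -0.289  0.002] [383. 201.]
bottle_red 0.6 [ 0.595 -0.175 -0.004] [326. 201.]
coaster_green 0.89 [ 0.461 -0.345  0.003] [414. 268.]
coaster_white_a 0.8 [ 0.424 -0.089  0.001] [281. 286.]
coaster_white_a 0.69 [ 0.45  -0.261  0.002] [370. 273.]
coaster_white_a 0.67 [ 0.434 -0.18   0.005] [328. 281.]
coaster_white_a 0.62 [ 0.271 -0.319 -0.001] [403. 368.]
swab_pot 0.82 [0.55  0.048 0.002] [213. 222.]
tape_roll 0.71 [ 0.692 -0.344 -0.003] [409. 156.]
scene 498.97622452069623 [[-0.985, -0.15, 0.091, 0.581], [0.174, -0.786, 0.593, 0.458], [-0.018, 0.6, 0.8, 0.873], [0.0, 0.0, 0.0, 1.0]]
bottle_yellow 0.74 [ 0.544 -0.065 -0.003] [303. 293.]
bottle_yellow 0.69 [ 0.719 -0.196 -0.   ] [214. 254.]
bottle_black 0.9 [ 0.58  -0.387 -0.001] [268. 181.]
bottle_black 0.43 [ 0.55   0.054 -0.001] [310. 347.]
bottle_blue 0.63 [ 0.6   -0.285  0.001] [264. 214.]
bottle_red 0.93 [ 0.599 -0.177 -0.   ] [270. 252.]
coaster_green 0.73 [ 0.461 -0.347  0.002] [320. 186.]
coaster_white_a 0.94 [ 0.431 -0.18   0.003] [346. 238.]
coaster_white_a 0.89 [ 0.424 -0.095  0.003] [358. 270.]
coaster_white_a 0.81 [ 0.451 -0.262  0.002] [330. 212.]
coaster_white_a 0.57 [ 0.276 -0.319  0.003] [399. 183.]
swab_pot 0.85 [0.55  0.053 0.001] [310. 345.]
swab_pot 0.5 [ 0.698 -0.341 -0.007] [221. 204.]
tape_roll 0.84 [ 0.698 -0.343 -0.003] [220. 202.]
0.9
```

View pics/top1.png

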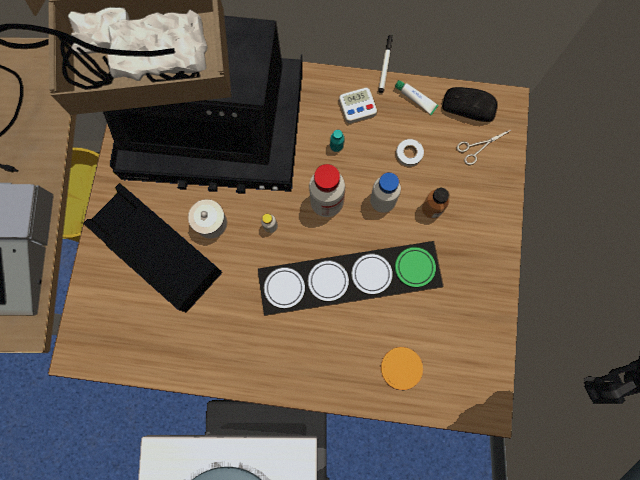

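View pics/scene1.png

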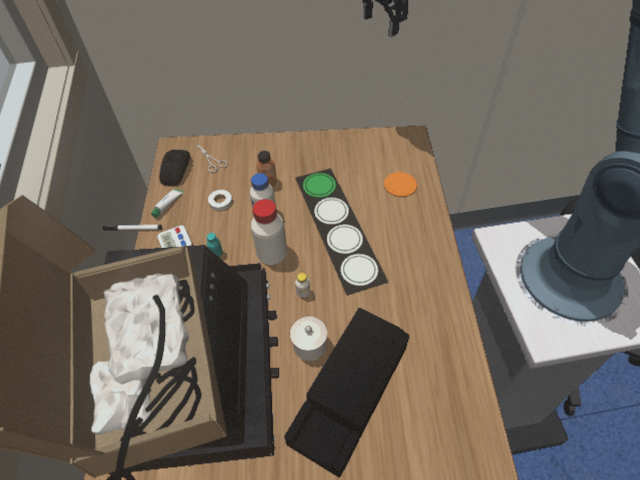

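```bash
python3 - <<'E'
import cv2,numpy as np
im=cv2.imread('pics/scene1.png'); t=cv2.imread('pics/top1.png')
a=cv2.resize(im[130:330,180:400],None,fx=3,fy=3,interpolation=2)[:600]
cv2.imwrite('pics/c1.png',a)
E
```

```text
(no output)
```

View pics/c1.png

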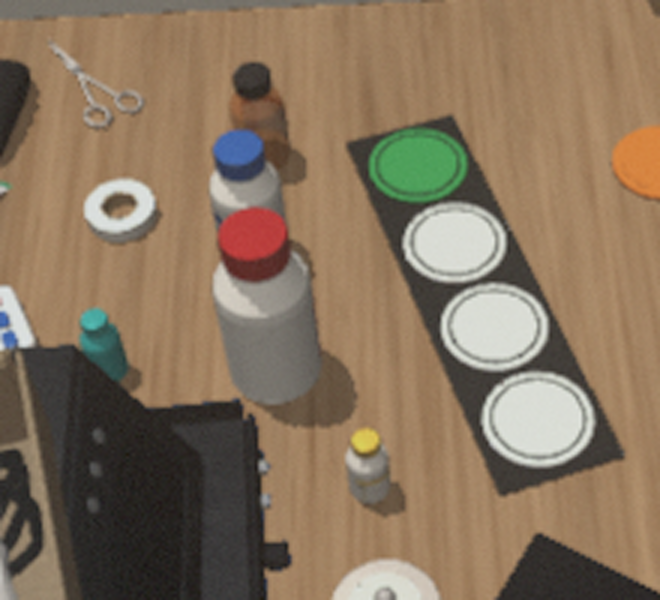

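Top view: the yellow-cap bottle at (268,222) versus its turquoise look-alike at (337,140). Green coaster at (415,267) versus the orange one at (402,368). The crop confirms yellow cap with white body, then black, blue, red, and green at the −y end. Next I refine positions from the caps and coasters.

```bash
python3 - <<'E'
from h import *
from scipy.optimize import least_squares
def cen(im,lo,hi,uv,r=22):
    hsv=cv2.cvtColor(im,cv2.COLOR_BGR2HSV); u,v=map(int,uv); m=np.zeros(im.shape[:2],np.uint8)
    q=cv2.inRange(hsv,lo,hi); 
    m[v-r:v+r,u-r:u+r]=q[v-r:v+r,u-r:u+r]
    n,l,s,c=cv2.connectedComponentsWithStats(m); i=1+np.argmax(s[1:,4]); return c[i],s[i]
ims={c:cv2.imread(f'pics/{c}1.png') for c in('top','scene')}
rng={'yellow':((20,120,90),(35,255,255),.062),'red':((0,150,60),(8,255,255),.15),'blue':((105,130,60),(125,255,255),.115)}
hint={'top':{'yellow':(267,219),'red':(327,178),'blue':(389,182)},'scene':{'yellow':(302,277),'red':(265,212),'blue':(260,182)}}
for n,(lo,hi,z) in rng.items():
    for c in ims:
        p,s=cen(ims[c],lo,hi,hint[c][n]); print(n,c,p,s[2:],np.round(back(c,*p,z-(.003 if c=='top' else .007)),4))
for c,h in {'top':[(415,267),(372,274),(328,281),(284,288)],'scene':[(319,185),(332,211),(345,239),(359,270)]}.items():
    P=[]
    for i,uv in enumerate(h):
        p,s=cen(ims[c],*(((50,80,60),(80,255,255)) if i==0 else ((0,0,150),(180,60,255))),uv,24); w=back(c,*p,.007); P.append(w[:2]); print(c,i,s[2:],np.round(w,4))
    P=np.array(P); t=np.arange(4)-1.5; d=t@P/(t@t); print('mid',P.mean(0),'step',d,np.linalg.norm(d),np.degrees(np.arctan2(d[1],d[0])))
# oven corner triangulation
for z in (0,.03,.06,.09,.12,.15): print(z,np.round(back('top',292,190,z),3),np.round(back('scene',260,265,z),3))
E
```

```text
yellow top [266.52       217.77333333] [10 10 75] [ 0.5438 -0.0645  0.059 ]
yellow scene [301.53521127 276.77464789] [10  9 71] [ 0.5443 -0.0672  0.055 ]
red top [326.41758242 175.76648352] [ 26  25 364] [ 0.5956 -0.1757  0.147 ]
red scene [263.66881029 207.99356913] [ 23  18 311] [ 0.5966 -0.1793  0.143 ]
blue top [388.6007326  181.51282051] [ 20  18 273] [ 0.5975 -0.2871  0.112 ]
blue scene [258.97761194 179.01492537] [ 15  11 134] [ 0.5987 -0.2919  0.108 ]
top 0 [  41   40 1280] [ 0.4617 -0.347   0.007 ]
top 1 [  40   40 1136] [ 0.4477 -0.2632  0.007 ]
top 2 [  41   40 1151] [ 0.434  -0.1798  0.007 ]
top 3 [  41   40 1147] [ 0.4202 -0.096   0.007 ]
mid [ 0.44091233 -0.22147838] step [-0.01382362  0.08362828] 0.08476309679501663 99.38602865466953
scene 0 [ 33  26 661] [ 0.4634 -0.3452  0.007 ]
scene 1 [ 35  26 684] [ 0.4498 -0.2619  0.007 ]
scene 2 [ 36  29 774] [ 0.4362 -0.1783  0.007 ]
scene 3 [ 37  32 888] [ 0.4223 -0.0944  0.007 ]
mid [ 0.44291855 -0.21993841] step [-0.01367865  0.0835769 ] 0.08468886214775485 99.2949297729556
0 [ 0.617 -0.107  0.   ] [ 0.624 -0.148  0.   ]
0.03 [ 0.608 -0.109  0.03 ] [ 0.622 -0.127  0.03 ]
0.06 [ 0.598 -0.111  0.06 ] [ 0.621 -0.106  0.06 ]
0.09 [ 0.588 -0.113  0.09 ] [ 0.619 -0.085  0.09 ]
0.12 [ 0.578 -0.115  0.12 ] [ 0.618 -0.065  0.12 ]
0.15 [ 0.569 -0.117  0.15 ] [ 0.616 -0.044  0.15 ]
```

Emit:
step_arm(moves=[{"xyz": [30, -22, 0], "twist": [0, 0, -7]}, {"xyz": [60, -45, 0], "twist": [0, 0, -14]}, {"xyz": [90, -67, 0], "twist": [0, 0, -21]}, {"xyz": [120, -90, 0], "twist": [0, 0, -28]}, {"xyz": [150, -112, 0], "twist": [0, 0, -35]}, {"xyz": [180, -135, 0], "twist": [0, 0, -42]}, {"xyz": [210, -157, 0], "twist": [0, 0, -49]}, {"xyz": [240, -180, 0], "twist": [0, 0, -56]}], gripper=0.5)

```text
time_s: 1.57
eef_pos: [0.4163, -0.3237, 0.2457]
tcp_rot: [[0.152, 0.988, 0.001], [0.988, -0.152, -0.001], [-0.001, 0.001, -1.0]]
wrist_force: [1.0, 0.3, 0.4]
width: 0.0428
finger_force: 0.0
```

```bash
cat > go.py <<'E'
import sys
from h import *
from scipy.spatial.transform import Rotation as Ro
def report(goal,yaw=9.35):
    s=observe(); R=s['tcp_rot']; p=s['eef_pos']; a=np.radians(yaw)
    y=np.array([np.cos(a),np.sin(a),0]); z=np.array([0,0,-1.]); G=np.column_stack([np.cross(y,z),y,z])
    print('t',round(s['time_s'],2),'p',np.round(p,4),'w',round(s['width'],4),'ff',np.round(s['finger_force'],1),'F',np.round(s['wrist_force'],1),'j',np.round(s['joints']))
    print('need xyz',np.round(R.T@(np.array(goal)-p)*1e3,1),'twist',np.round(Ro.from_matrix(R.T@G).as_rotvec(degrees=True),2))
if __name__=='__main__': report([float(x) for x in sys.argv[1:4]])
E
python3 go.py .544 -.066 .12
```

```text
t 1.57 p [ 0.4163 -0.3237  0.2457] w 0.0428 ff 0.0 F [1.  0.3 0.4] j [ 47.   9. -15. 108.   3.  63.  22.]
need xyz [274.3  86.9 125.5] twist [  0.04   0.05 -18.11]
```

Emit:
step_arm(moves=[{"xyz": [34, 11, 0], "twist": [0, 0, -6]}, {"xyz": [69, 22, 0], "twist": [0, 0, -12]}, {"xyz": [103, 33, 0], "twist": [0, 0, -18.1]}, {"xyz": [137, 44, 20], "twist": [0, 0, -18.1]}, {"xyz": [172, 55, 40], "twist": [0, 0, -18.1]}, {"xyz": [206, 66, 60], "twist": [0, 0, -18.1]}, {"xyz": [240, 76, 80], "twist": [0, 0, -18.1]}, {"xyz": [274, 87, 100], "twist": [0, 0, -18.1]}])

```text
time_s: 2.23
eef_pos: [0.5454, -0.067, 0.1448]
tcp_rot: [[-0.156, 0.988, 0.001], [0.988, 0.156, -0.0], [-0.001, 0.001, -1.0]]
wrist_force: [0.3, -0.4, -0.1]
width: 0.0428
finger_force: 0.0
```

```bash
python3 go.py .544 -.066 .024; python3 - <<'E'
from h import *
a=shot('wrist','w1.png'); b=shot('scene','s2.png')
E
```

```text
t 2.23 p [ 0.5454 -0.067   0.1448] w 0.0428 ff 0.0 F [ 0.3 -0.4 -0.1] j [ 25.  20. -26. 109.  11.  53.   3.]
need xyz [  1.3  -1.4 120.8] twist [ 0.05  0.03 -0.37]
```

View pics/w1.png

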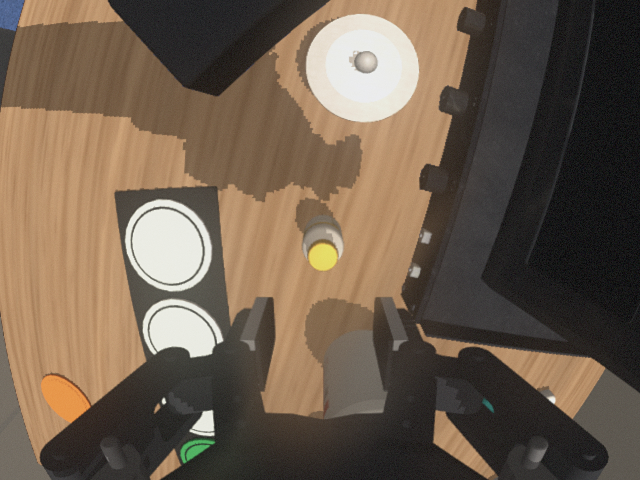

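Wrist view: the yellow bottle at (323,250) sits centred between the pads (midline about column 324), clear of the oven knobs. I descend.

Emit:
step_arm(moves=[{"xyz": [1, -1, 20], "twist": [0, 0, 0]}, {"xyz": [1, -1, 40], "twist": [0, 0, 0]}, {"xyz": [1, -1, 60], "twist": [0, 0, 0]}, {"xyz": [1, -1, 80], "twist": [0, 0, 0]}, {"xyz": [1, -1, 95], "twist": [0, 0, 0]}, {"xyz": [1, -1, 108], "twist": [0, 0, 0]}, {"xyz": [1, -1, 117], "twist": [0, 0, 0]}, {"xyz": [1, -1, 120], "twist": [0, 0, 0]}])

```text
time_s: 3.0
eef_pos: [0.5428, -0.0678, 0.024]
tcp_rot: [[-0.156, 0.988, -0.002], [0.988, 0.156, 0.0], [0.0, -0.002, -1.0]]
wrist_force: [-0.6, -0.6, 0.1]
width: 0.0425
finger_force: 0.0
```

Emit:
step_arm(moves=[{"xyz": [0, 0, 0], "twist": [0, 0, 0]}, {"xyz": [0, 0, 0], "twist": [0, 0, 0]}, {"xyz": [0, 0, 0], "twist": [0, 0, 0]}, {"xyz": [0, 0, 0], "twist": [0, 0, 0]}, {"xyz": [0, 0, 0], "twist": [0, 0, 0]}, {"xyz": [0, 0, 0], "twist": [0, 0, 0]}], gripper=0.1, newtons=30)

```text
time_s: 3.5
eef_pos: [0.5441, -0.0676, 0.0258]
tcp_rot: [[-0.157, 0.988, 0.001], [0.988, 0.157, -0.0], [-0.0, 0.001, -1.0]]
wrist_force: [-0.8, 0.5, 1.2]
width: 0.0263
finger_force: 32.1
```

```bash
python3 go.py .4623 -.346 .09; python3 - <<'E'
from h import *
shot('wrist','w2.png')
E
```

```text
t 3.5 p [ 0.5441 -0.0676  0.0258] w 0.0263 ff 32.1 F [-0.8  0.5  1.2] j [ 22.  30. -22. 113.  17.  40.  -2.]
need xyz [-262.2 -124.3  -64.2] twist [ 0.06  0.02 -0.34]
```

View pics/w2.png

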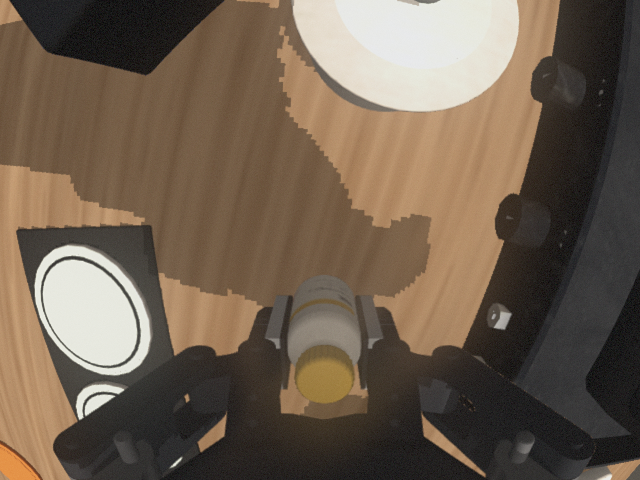

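Gripped (32 N). Lift, then over to green.

Emit:
step_arm(moves=[{"xyz": [0, 0, -8], "twist": [0, 0, 0]}, {"xyz": [0, 0, -25], "twist": [0, 0, 0]}, {"xyz": [-5, -10, -45], "twist": [0, 0, 0]}, {"xyz": [-20, -25, -65], "twist": [0, 0, 0]}, {"xyz": [-42, -45, -75], "twist": [0, 0, 0]}, {"xyz": [-68, -65, -80], "twist": [0, 0, 0]}, {"xyz": [-96, -80, -80], "twist": [0, 0, 0]}, {"xyz": [-126, -95, -80], "twist": [0, 0, 0]}])

```text
time_s: 4.22
eef_pos: [0.4693, -0.2076, 0.1067]
tcp_rot: [[-0.158, 0.987, 0.002], [0.987, 0.158, -0.001], [-0.001, 0.001, -1.0]]
wrist_force: [1.5, 0.2, -0.4]
width: 0.0267
finger_force: 32.1
```

Emit:
step_arm(moves=[{"xyz": [-28, -8, 0], "twist": [0, 0, 0]}, {"xyz": [-55, -15, 0], "twist": [0, 0, 0]}, {"xyz": [-80, -21, 0], "twist": [0, 0, 0]}, {"xyz": [-102, -26, 0], "twist": [0, 0, 0]}, {"xyz": [-120, -29, 5], "twist": [0, 0, 0]}, {"xyz": [-132, -29, 10], "twist": [0, 0, 0]}, {"xyz": [-136, -29, 15], "twist": [0, 0, 0]}, {"xyz": [-136, -29, 15], "twist": [0, 0, 0]}])

```text
time_s: 4.88
eef_pos: [0.4616, -0.3458, 0.0892]
tcp_rot: [[-0.155, 0.988, -0.001], [0.988, 0.155, 0.001], [0.002, -0.001, -1.0]]
wrist_force: [-0.0, 0.0, -0.7]
width: 0.0264
finger_force: 32.1
```

```bash
python3 go.py .4623 -.346 .033; python3 - <<'E'
from h import *
shot('wrist','w3.png')
E
```

```text
t 4.88 p [ 0.4616 -0.3458  0.0892] w 0.0264 ff 32.1 F [-0.   0.  -0.7] j [ 48.  26. -19. 108.  11.  48.  33.]
need xyz [-0.4  0.7 56.2] twist [-0.07 -0.09 -0.41]
```

View pics/w3.png

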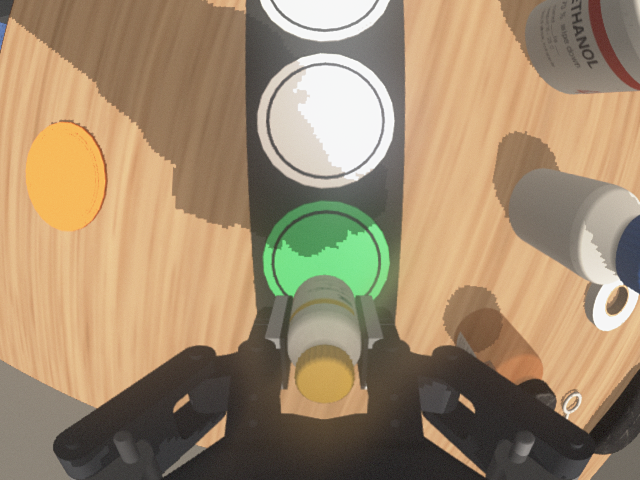

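The bottle hangs upright over the green coaster, which appears at (326,258). I lower it.

Emit:
step_arm(moves=[{"xyz": [-1, 0.5, 12], "twist": [0, 0, 0]}, {"xyz": [-1, 0.5, 26], "twist": [0, 0, 0]}, {"xyz": [-1, 0.5, 38], "twist": [0, 0, 0]}, {"xyz": [-1, 0.5, 47], "twist": [0, 0, 0]}, {"xyz": [-1, 0.5, 52], "twist": [0, 0, 0]}, {"xyz": [-1, 0.5, 55], "twist": [0, 0, 0]}, {"xyz": [-1, 0.5, 57], "twist": [0, 0, 0]}, {"xyz": [-1, 0.5, 57], "twist": [0, 0, 0]}])

```text
time_s: 5.6
eef_pos: [0.463, -0.3465, 0.0331]
tcp_rot: [[-0.157, 0.988, -0.0], [0.988, 0.157, 0.0], [0.0, -0.0, -1.0]]
wrist_force: [0.1, 0.3, -1.2]
width: 0.0261
finger_force: 32.1
```

```bash
python3 go.py .4623 -.346 .031
```

```text
t 5.6 p [ 0.463  -0.3465  0.0331] w 0.0261 ff 32.1 F [ 0.1  0.3 -1.2] j [ 47.  31. -17. 108.  13.  42.  31.]
need xyz [ 0.6 -0.6  2.1] twist [-0.   -0.01 -0.33]
```

Emit:
step_arm(moves=[{"xyz": [0, 0, 0.7], "twist": [0, 0, 0]}, {"xyz": [0, 0, 1.2], "twist": [0, 0, 0]}, {"xyz": [0, 0, 1.2], "twist": [0, 0, 0]}, {"xyz": [0, 0, 1.2], "twist": [0, 0, 0]}])

```text
time_s: 5.93
eef_pos: [0.4631, -0.3468, 0.0325]
tcp_rot: [[-0.157, 0.988, 0.001], [0.988, 0.157, -0.0], [-0.001, 0.0, -1.0]]
wrist_force: [-0.1, -0.5, -0.5]
width: 0.0263
finger_force: 32.1
```

Emit:
step_arm(moves=[{"xyz": [0, 0, 0.6], "twist": [0, 0, 0]}, {"xyz": [0, 0, 1], "twist": [0, 0, 0]}, {"xyz": [0, 0, 1], "twist": [0, 0, 0]}])

```text
time_s: 6.18
eef_pos: [0.4632, -0.3469, 0.0323]
tcp_rot: [[-0.157, 0.988, -0.0], [0.988, 0.157, -0.001], [-0.001, -0.0, -1.0]]
wrist_force: [-2.7, 1.7, 6.4]
width: 0.0263
finger_force: 32.8
```

Contact, so I release and rise, then head to black (0.580, −0.388).

Emit:
step_arm(moves=[{"xyz": [0, 0, -0.5], "twist": [0, 0, 0]}, {"xyz": [0, 0, -0.5], "twist": [0, 0, 0]}, {"xyz": [0, 0, -0.5], "twist": [0, 0, 0]}, {"xyz": [0, 0, -0.5], "twist": [0, 0, 0]}], gripper=0.55)

```text
time_s: 6.52
eef_pos: [0.4628, -0.3466, 0.0314]
tcp_rot: [[-0.157, 0.988, -0.0], [0.988, 0.157, 0.0], [0.0, -0.0, -1.0]]
wrist_force: [0.5, 0.8, -1.1]
width: 0.047
finger_force: 0.0
```

Emit:
step_arm(moves=[{"xyz": [0, 0, -10], "twist": [0, 0, 0]}, {"xyz": [0, 0, -30], "twist": [0, 0, 0]}, {"xyz": [0, 0, -55], "twist": [0, 0, 0]}, {"xyz": [0, 0, -85], "twist": [0, 0, 0]}, {"xyz": [0, 0, -115], "twist": [0, 0, 0]}, {"xyz": [-15, 30, -130], "twist": [0, 0, 0]}, {"xyz": [-30, 60, -130], "twist": [0, 0, 0]}, {"xyz": [-45, 90, -130], "twist": [0, 0, 0]}], gripper=0.8)

```text
time_s: 7.18
eef_pos: [0.5605, -0.3784, 0.165]
tcp_rot: [[-0.156, 0.988, 0.004], [0.988, 0.156, -0.003], [-0.004, 0.003, -1.0]]
wrist_force: [0.5, -0.3, 1.1]
width: 0.0679
finger_force: 0.0
```

```bash
python3 go.py .58 -.388 .04; python3 - <<'E'
from h import *
for c in('wrist','top'):
  shot(c,c+'4.png'); k=optics.calibration(c)
  for n in ('bottle_black','bottle_yellow'):
   for r in finder.tip_of(n,c):
    if r['score']>.3: print(c,n,round(r['score'],2),np.round((k['pose']@np.append(r['point'],1))[:3],4))
E
```

```text
t 7.18 p [ 0.5605 -0.3784  0.165 ] w 0.0679 ff 0.0 F [ 0.5 -0.3  1.1] j [ 45.  30. -19.  91.  11.  61.  32.]
need xyz [-12.1  17.3 125.1] twist [ 0.18  0.21 -0.4 ]
wrist bottle_black 0.85 [ 0.5925 -0.3833 -0.0025]
wrist bottle_yellow 0.83 [ 0.4678 -0.3432  0.0061]
wrist bottle_yellow 0.79 [ 0.7236 -0.1937 -0.0014]
top bottle_black 0.95 [ 0.5794 -0.3821 -0.0047]
top bottle_yellow 0.75 [ 0.4511 -0.2629  0.0027]
top bottle_yellow 0.66 [ 0.7157 -0.1937 -0.0058]
top bottle_yellow 0.64 [ 0.4625 -0.3437  0.0055]
```

View pics/wrist4.png

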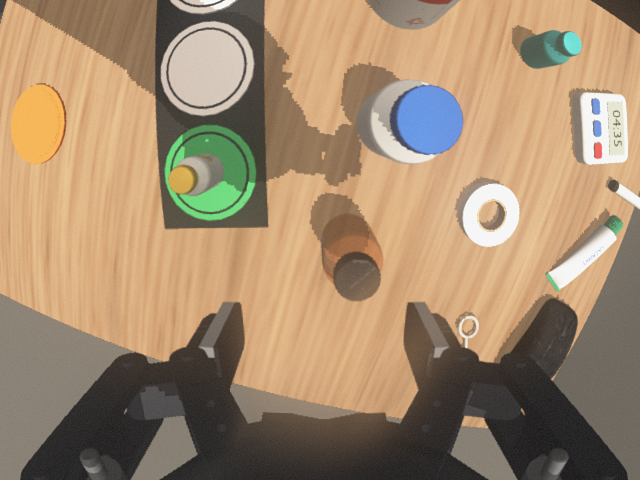

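The wrist view shows yellow upright at the middle of the green coaster (210,172). Black is at (352,255), slightly right of the finger midline of about 324. I centre over it and check.

Emit:
step_arm(moves=[{"xyz": [-4, 8, 5], "twist": [0, 0, 0]}, {"xyz": [-10, 18, 15], "twist": [0, 0, 0]}, {"xyz": [-10, 18, 25], "twist": [0, 0, 0]}, {"xyz": [-10, 18, 25], "twist": [0, 0, 0]}, {"xyz": [-10, 18, 25], "twist": [0, 0, 0]}])

```text
time_s: 7.9
eef_pos: [0.5765, -0.3835, 0.1349]
tcp_rot: [[-0.156, 0.988, -0.003], [0.988, 0.156, 0.002], [0.002, -0.003, -1.0]]
wrist_force: [-0.9, -1.8, 0.2]
width: 0.068
finger_force: 0.0
```

```bash
python3 go.py .581 -.386 .04; python3 - <<'E'
from h import *
for c in('wrist',):
  shot(c,c+'5.png'); k=optics.calibration(c)
  for n in ('bottle_black','bottle_yellow','bottle_blue'):
   for r in finder.tip_of(n,c):
    if r['score']>.3: print(c,n,round(r['score'],2),np.round((k['pose']@np.append(r['point'],1))[:3],4))
E
```

```text
t 7.9 p [ 0.5765 -0.3835  0.1349] w 0.068 ff 0.0 F [-0.9 -1.8  0.2] j [ 44.  34. -18.  89.  12.  59.  31.]
need xyz [-3.4  4.3 94.9] twist [-0.18 -0.13 -0.35]
wrist bottle_black 0.79 [ 5.818e-01 -3.865e-01 -1.000e-04]
wrist bottle_yellow 0.78 [ 0.4584 -0.3438  0.009 ]
wrist bottle_blue 0.6 [ 0.5993 -0.2896  0.0021]
```

Emit:
step_arm(moves=[{"xyz": [-4, 4, 15], "twist": [0, 0, 0]}, {"xyz": [-4, 4, 32], "twist": [0, 0, 0]}, {"xyz": [-4, 4, 49], "twist": [0, 0, 0]}, {"xyz": [-4, 4, 66], "twist": [0, 0, 0]}, {"xyz": [-4, 4, 80], "twist": [0, 0, 0]}, {"xyz": [-4, 4, 90], "twist": [0, 0, 0]}, {"xyz": [-4, 4, 95], "twist": [0, 0, 0]}, {"xyz": [-4, 4, 95], "twist": [0, 0, 0]}])

```text
time_s: 8.77
eef_pos: [0.5819, -0.3869, 0.0402]
tcp_rot: [[-0.157, 0.988, -0.002], [0.988, 0.157, 0.001], [0.001, -0.002, -1.0]]
wrist_force: [-0.0, 0.2, -0.1]
width: 0.0685
finger_force: 0.0
```

Emit:
step_arm(moves=[{"xyz": [0, 0, 0], "twist": [0, 0, 0]}, {"xyz": [0, 0, 0], "twist": [0, 0, 0]}, {"xyz": [0, 0, 0], "twist": [0, 0, 0]}, {"xyz": [0, 0, 0], "twist": [0, 0, 0]}, {"xyz": [0, 0, 0], "twist": [0, 0, 0]}, {"xyz": [0, 0, 0], "twist": [0, 0, 0]}], gripper=0.3, newtons=40)

```text
time_s: 9.27
eef_pos: [0.5838, -0.388, 0.0432]
tcp_rot: [[-0.156, 0.988, 0.002], [0.988, 0.156, -0.001], [-0.002, 0.002, -1.0]]
wrist_force: [-1.2, 0.1, 5.3]
width: 0.0403
finger_force: 40.8
```

```bash
python3 go.py .4487 -.2625 .1
```

```text
t 9.27 p [ 0.5838 -0.388   0.0432] w 0.0403 ff 40.8 F [-1.2  0.1  5.3] j [ 42.  41. -17.  90.  14.  51.  30.]
need xyz [ 145.  -113.6  -57.3] twist [ 0.11  0.1  -0.35]
```

Black is gripped. Lift straight up past blue's height, then cross to the second coaster.

Emit:
step_arm(moves=[{"xyz": [0, 0, -5], "twist": [0, 0, 0]}, {"xyz": [0, 0, -18], "twist": [0, 0, 0]}, {"xyz": [0, 0, -38], "twist": [0, 0, 0]}, {"xyz": [0, 0, -60], "twist": [0, 0, 0]}, {"xyz": [0, 0, -82], "twist": [0, 0, 0]}, {"xyz": [2, -8, -98], "twist": [0, 0, 0]}, {"xyz": [15, -25, -105], "twist": [0, 0, 0]}, {"xyz": [35, -45, -105], "twist": [0, 0, 0]}])

```text
time_s: 9.93
eef_pos: [0.5349, -0.3623, 0.1503]
tcp_rot: [[-0.155, 0.988, 0.007], [0.988, 0.155, -0.005], [-0.006, 0.006, -1.0]]
wrist_force: [0.8, -0.4, -1.1]
width: 0.0399
finger_force: 40.5
```

Emit:
step_arm(moves=[{"xyz": [22, -17, 0], "twist": [0, 0, 0]}, {"xyz": [44, -33, 0], "twist": [0, 0, 0]}, {"xyz": [66, -48, 0], "twist": [0, 0, 0]}, {"xyz": [86, -59, 0], "twist": [0, 0, 0]}, {"xyz": [101, -66, 0], "twist": [0, 0, 0]}, {"xyz": [109, -68, 5], "twist": [0, 0, 0]}, {"xyz": [110, -68, 15], "twist": [0, 0, 0]}, {"xyz": [110, -68, 20], "twist": [0, 0, 0]}])

```text
time_s: 10.6
eef_pos: [0.4484, -0.2616, 0.1257]
tcp_rot: [[-0.158, 0.988, -0.0], [0.988, 0.158, -0.0], [0.0, -0.0, -1.0]]
wrist_force: [-0.4, -0.7, -0.6]
width: 0.04
finger_force: 40.5
```

```bash
python3 go.py .4487 -.2625 .049; python3 - <<'E'
from h import *
shot('wrist','w6.png')
E
```

```text
t 10.6 p [ 0.4484 -0.2616  0.1257] w 0.04 ff 40.5 F [-0.4 -0.7 -0.6] j [ 45.  18. -22. 114.   9.  49.  27.]
need xyz [-1.   0.2 76.7] twist [-0.01 -0.   -0.28]
```

View pics/w6.png

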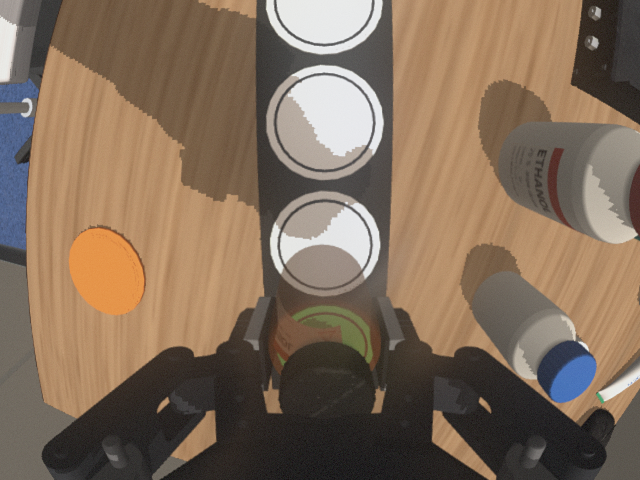

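Same view geometry as over green: the target white coaster is at (325,243), with black held upright. I lower it.

Emit:
step_arm(moves=[{"xyz": [-1, 0, 12], "twist": [0, 0, 0]}, {"xyz": [-1, 0, 28], "twist": [0, 0, 0]}, {"xyz": [-1, 0, 44], "twist": [0, 0, 0]}, {"xyz": [-1, 0, 57], "twist": [0, 0, 0]}, {"xyz": [-1, 0, 66], "twist": [0, 0, 0]}, {"xyz": [-1, 0, 72], "twist": [0, 0, 0]}, {"xyz": [-1, 0, 75], "twist": [0, 0, 0]}, {"xyz": [-1, 0, 75], "twist": [0, 0, 0]}])

```text
time_s: 11.32
eef_pos: [0.4487, -0.263, 0.0509]
tcp_rot: [[-0.156, 0.988, -0.001], [0.988, 0.156, 0.001], [0.001, -0.0, -1.0]]
wrist_force: [-0.3, -0.2, -0.9]
width: 0.0402
finger_force: 40.5
```

Emit:
step_arm(moves=[{"xyz": [0, 0, 0.7], "twist": [0, 0, 0]}, {"xyz": [0, 0, 1.2], "twist": [0, 0, 0]}, {"xyz": [0, 0, 1.2], "twist": [0, 0, 0]}])

```text
time_s: 11.57
eef_pos: [0.4491, -0.2631, 0.051]
tcp_rot: [[-0.157, 0.988, 0.001], [0.988, 0.157, -0.001], [-0.001, 0.001, -1.0]]
wrist_force: [-0.1, 0.5, -0.8]
width: 0.0404
finger_force: 40.5
```

Emit:
step_arm(moves=[{"xyz": [0, 0, 0.7], "twist": [0, 0, 0]}, {"xyz": [0, 0, 1.2], "twist": [0, 0, 0]}, {"xyz": [0, 0, 1.2], "twist": [0, 0, 0]}])

```text
time_s: 11.82
eef_pos: [0.4491, -0.2631, 0.05]
tcp_rot: [[-0.157, 0.988, 0.001], [0.988, 0.157, -0.001], [-0.001, 0.001, -1.0]]
wrist_force: [-1.2, -0.0, 5.0]
width: 0.0402
finger_force: 40.9
```

Emit:
step_arm(moves=[{"xyz": [0, 0, 0.7], "twist": [0, 0, 0]}, {"xyz": [0, 0, 1.0], "twist": [0, 0, 0]}, {"xyz": [0, 0, 1.0], "twist": [0, 0, 0]}])

```text
time_s: 12.07
eef_pos: [0.4491, -0.2631, 0.05]
tcp_rot: [[-0.157, 0.988, 0.0], [0.988, 0.157, -0.001], [-0.001, -0.0, -1.0]]
wrist_force: [-3.9, 1.2, 11.4]
width: 0.0402
finger_force: 41.7
```

Emit:
step_arm(moves=[{"xyz": [0, 0, -1], "twist": [0, 0, 0]}, {"xyz": [0, 0, -1], "twist": [0, 0, 0]}, {"xyz": [0, 0, -1], "twist": [0, 0, 0]}, {"xyz": [0, 0, -1], "twist": [0, 0, 0]}, {"xyz": [0, 0, -1], "twist": [0, 0, 0]}], gripper=0.75)

```text
time_s: 12.48
eef_pos: [0.4484, -0.2627, 0.0489]
tcp_rot: [[-0.157, 0.988, -0.0], [0.988, 0.157, 0.0], [0.0, -0.0, -1.0]]
wrist_force: [-0.1, 0.1, 0.8]
width: 0.0642
finger_force: 0.0
```

Emit:
step_arm(moves=[{"xyz": [0, 0, -12], "twist": [0, 0, 0]}, {"xyz": [0, 0, -35], "twist": [0, 0, 0]}, {"xyz": [0, 0, -65], "twist": [0, 0, 0]}, {"xyz": [0, 0, -95], "twist": [0, 0, 0]}, {"xyz": [-4, 15, -120], "twist": [0, 0, 0]}, {"xyz": [-14, 45, -130], "twist": [0, 0, 0]}, {"xyz": [-26, 75, -130], "twist": [0, 0, 0]}, {"xyz": [-36, 105, -130], "twist": [0, 0, 0]}], gripper=0.9)

```text
time_s: 13.15
eef_pos: [0.5598, -0.2833, 0.1821]
tcp_rot: [[-0.156, 0.988, 0.003], [0.988, 0.156, -0.003], [-0.003, 0.003, -1.0]]
wrist_force: [0.3, 0.3, 0.2]
width: 0.077
finger_force: 0.0
```

Emit:
step_arm(moves=[{"xyz": [-9, 25, 0], "twist": [0, 0, 0]}, {"xyz": [-13, 38, 0], "twist": [0, 0, 0]}, {"xyz": [-13, 38, 0], "twist": [0, 0, 0]}, {"xyz": [-13, 38, 0], "twist": [0, 0, 0]}, {"xyz": [-13, 38, 0], "twist": [0, 0, 0]}])

```text
time_s: 13.57
eef_pos: [0.5964, -0.2888, 0.1792]
tcp_rot: [[-0.156, 0.988, -0.001], [0.988, 0.156, 0.0], [0.0, -0.001, -1.0]]
wrist_force: [0.3, 0.8, -0.4]
width: 0.0771
finger_force: 0.0
```

```bash
python3 go.py .598 -.289 .062; python3 - <<'E'
from h import *
for c in('wrist','top'):
  shot(c,c+'7.png'); k=optics.calibration(c)
  for n in ('bottle_black','bottle_yellow','bottle_blue','bottle_red'):
   for r in finder.tip_of(n,c):
    if r['score']>.3: print(c,n,round(r['score'],2),np.round((k['pose']@np.append(r['point'],1))[:3],4))
E
```

```text
t 13.57 p [ 0.5964 -0.2888  0.1792] w 0.0771 ff 0.0 F [ 0.3  0.8 -0.4] j [ 39.  29. -22.  92.  12.  62.  23.]
need xyz [ -0.5   1.7 117.2] twist [-0.08 -0.02 -0.35]
wrist bottle_black 0.88 [ 0.4493 -0.2595  0.0051]
wrist bottle_yellow 0.97 [ 0.4594 -0.3433  0.0101]
wrist bottle_yellow 0.67 [ 0.7161 -0.1945 -0.0009]
wrist bottle_blue 0.59 [ 0.601  -0.2898  0.001 ]
wrist bottle_red 0.93 [ 0.5927 -0.1791 -0.0008]
top bottle_yellow 0.64 [ 0.7166 -0.1952 -0.0041]
```

View pics/wrist7.png

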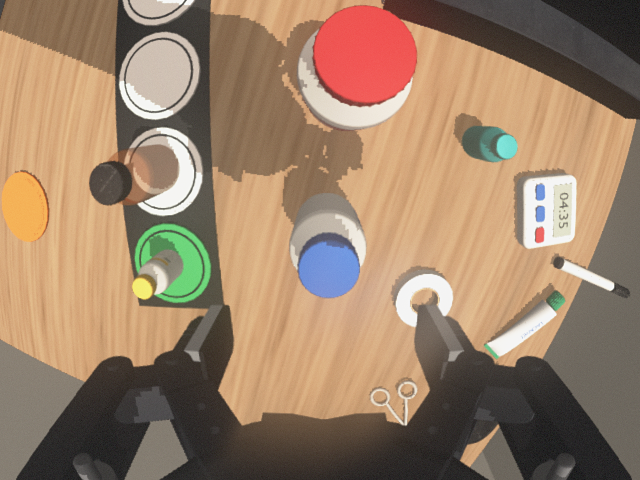

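Yellow and black stand on their coasters. Blue is centred between the pads at (329,240), and the tape roll is clear of the right finger. I descend.

Emit:
step_arm(moves=[{"xyz": [0, 2, 15], "twist": [0, 0, 0]}, {"xyz": [0, 2, 35], "twist": [0, 0, 0]}, {"xyz": [0, 2, 55], "twist": [0, 0, 0]}, {"xyz": [0, 2, 75], "twist": [0, 0, 0]}, {"xyz": [0, 2, 93], "twist": [0, 0, 0]}, {"xyz": [0, 2, 106], "twist": [0, 0, 0]}, {"xyz": [0, 2, 113], "twist": [0, 0, 0]}, {"xyz": [0, 2, 115], "twist": [0, 0, 0]}])

```text
time_s: 14.73
eef_pos: [0.5982, -0.2879, 0.0618]
tcp_rot: [[-0.157, 0.988, -0.003], [0.988, 0.157, 0.002], [0.002, -0.003, -1.0]]
wrist_force: [-0.5, 0.4, -0.7]
width: 0.0764
finger_force: 0.0
```

Emit:
step_arm(moves=[{"xyz": [0, 0, 0], "twist": [0, 0, 0]}, {"xyz": [0, 0, 0], "twist": [0, 0, 0]}, {"xyz": [0, 0, 0], "twist": [0, 0, 0]}, {"xyz": [0, 0, 0], "twist": [0, 0, 0]}, {"xyz": [0, 0, 0], "twist": [0, 0, 0]}, {"xyz": [0, 0, 0], "twist": [0, 0, 0]}], gripper=0.4, newtons=50)

```text
time_s: 15.23
eef_pos: [0.6007, -0.289, 0.0657]
tcp_rot: [[-0.157, 0.988, 0.003], [0.988, 0.157, -0.001], [-0.002, 0.003, -1.0]]
wrist_force: [-0.6, -0.7, 3.9]
width: 0.0493
finger_force: 52.0
```

```bash
python3 go.py .435 -.179 .15
```

```text
t 15.23 p [ 0.6007 -0.289   0.0657] w 0.0493 ff 52.0 F [-0.6 -0.7  3.9] j [ 37.  36. -20.  95.  15.  51.  20.]
need xyz [ 134.5 -146.2  -84.9] twist [ 0.15  0.1  -0.34]
```

Emit:
step_arm(moves=[{"xyz": [0, 0, -5], "twist": [0, 0, 0]}, {"xyz": [0, 0, -18], "twist": [0, 0, 0]}, {"xyz": [0, 0, -38], "twist": [0, 0, 0]}, {"xyz": [0, 0, -60], "twist": [0, 0, 0]}, {"xyz": [0, 0, -84], "twist": [0, 0, 0]}, {"xyz": [2, -8, -104], "twist": [0, 0, 0]}, {"xyz": [7, -25, -118], "twist": [0, 0, 0]}, {"xyz": [17, -47, -122], "twist": [0, 0, 0]}])

```text
time_s: 15.9
eef_pos: [0.5532, -0.28, 0.1906]
tcp_rot: [[-0.157, 0.988, 0.007], [0.988, 0.157, -0.003], [-0.004, 0.007, -1.0]]
wrist_force: [0.0, -1.1, -1.2]
width: 0.0498
finger_force: 51.8
```

Emit:
step_arm(moves=[{"xyz": [18, -22, 0], "twist": [0, 0, 0]}, {"xyz": [40, -42, 0], "twist": [0, 0, 0]}, {"xyz": [62, -61, 0], "twist": [0, 0, 0]}, {"xyz": [83, -77, 0], "twist": [0, 0, 0]}, {"xyz": [101, -90, 0], "twist": [0, 0, 0]}, {"xyz": [113, -97, 5], "twist": [0, 0, 0]}, {"xyz": [117, -99, 15], "twist": [0, 0, 0]}, {"xyz": [117, -99, 20], "twist": [0, 0, 0]}])

```text
time_s: 16.57
eef_pos: [0.4331, -0.178, 0.1656]
tcp_rot: [[-0.158, 0.987, -0.001], [0.987, 0.158, -0.0], [-0.0, -0.001, -1.0]]
wrist_force: [-0.8, -0.8, -1.6]
width: 0.0495
finger_force: 51.8
```

```bash
python3 go.py .435 -.179 .071; python3 - <<'E'
from h import *
shot('wrist','w8.png')
E
```

```text
t 16.57 p [ 0.4331 -0.178   0.1656] w 0.0495 ff 51.8 F [-0.8 -0.8 -1.6] j [ 42.  10. -26. 119.   5.  53.  22.]
need xyz [-1.3  1.8 94.6] twist [-0.07  0.01 -0.24]
```

View pics/w8.png

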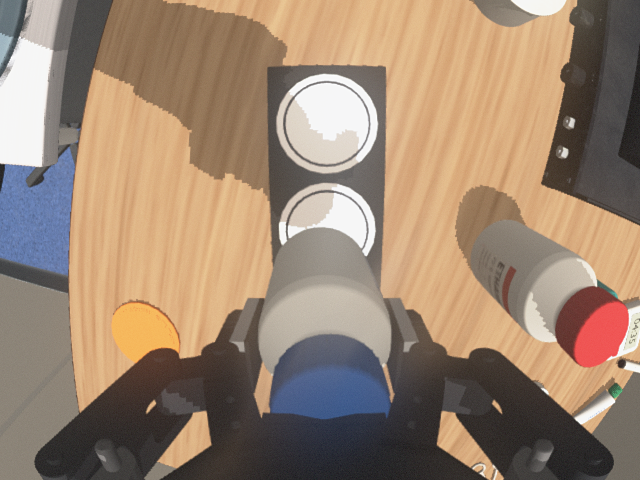

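Blue hangs upright over the third coaster, seen at (327,228). I lower it.

Emit:
step_arm(moves=[{"xyz": [-1.2, 0.9, 12], "twist": [0, 0, 0]}, {"xyz": [-1.2, 1, 28], "twist": [0, 0, 0]}, {"xyz": [-1.2, 1, 46], "twist": [0, 0, 0]}, {"xyz": [-1.2, 1, 62], "twist": [0, 0, 0]}, {"xyz": [-1.2, 1, 75], "twist": [0, 0, 0]}, {"xyz": [-1.2, 1, 85], "twist": [0, 0, 0]}, {"xyz": [-1.2, 1, 91], "twist": [0, 0, 0]}, {"xyz": [-1.2, 1, 91], "twist": [0, 0, 0]}])

```text
time_s: 17.28
eef_pos: [0.435, -0.1802, 0.0738]
tcp_rot: [[-0.156, 0.988, -0.002], [0.988, 0.156, 0.001], [0.002, -0.002, -1.0]]
wrist_force: [0.2, 0.3, -0.7]
width: 0.0493
finger_force: 51.8
```

Emit:
step_arm(moves=[{"xyz": [0, 0, 0.7], "twist": [0, 0, 0]}, {"xyz": [0, 0, 1.2], "twist": [0, 0, 0]}, {"xyz": [0, 0, 1.2], "twist": [0, 0, 0]}])

```text
time_s: 17.53
eef_pos: [0.4363, -0.1803, 0.0747]
tcp_rot: [[-0.157, 0.988, 0.002], [0.988, 0.157, -0.001], [-0.001, 0.001, -1.0]]
wrist_force: [0.2, 0.9, -1.0]
width: 0.0494
finger_force: 51.8
```

Emit:
step_arm(moves=[{"xyz": [0.5, -1, 0.7], "twist": [0, 0, 0]}, {"xyz": [0.5, -1, 1.2], "twist": [0, 0, 0]}, {"xyz": [0.5, -1, 1.2], "twist": [0, 0, 0]}])

```text
time_s: 17.78
eef_pos: [0.4344, -0.1798, 0.073]
tcp_rot: [[-0.157, 0.988, 0.0], [0.988, 0.157, -0.0], [-0.0, 0.0, -1.0]]
wrist_force: [-0.9, 0.1, -1.5]
width: 0.0495
finger_force: 51.8
```

Emit:
step_arm(moves=[{"xyz": [0, 0, 0.7], "twist": [0, 0, 0]}, {"xyz": [0, 0, 1.0], "twist": [0, 0, 0]}, {"xyz": [0, 0, 1.0], "twist": [0, 0, 0]}])

```text
time_s: 18.03
eef_pos: [0.4346, -0.18, 0.0726]
tcp_rot: [[-0.157, 0.988, -0.0], [0.988, 0.157, -0.001], [-0.001, -0.0, -1.0]]
wrist_force: [-1.7, 0.9, 5.4]
width: 0.0495
finger_force: 52.4
```

Emit:
step_arm(moves=[{"xyz": [0, 0, -0.5], "twist": [0, 0, 0]}, {"xyz": [0, 0, -0.5], "twist": [0, 0, 0]}, {"xyz": [0, 0, -0.5], "twist": [0, 0, 0]}, {"xyz": [0, 0, -0.5], "twist": [0, 0, 0]}, {"xyz": [0, 0, -0.5], "twist": [0, 0, 0]}], gripper=0.9)

```text
time_s: 18.45
eef_pos: [0.4344, -0.1797, 0.0722]
tcp_rot: [[-0.157, 0.988, -0.0], [0.988, 0.157, 0.0], [0.0, -0.0, -1.0]]
wrist_force: [0.1, 0.3, 0.5]
width: 0.0768
finger_force: 0.0
```

Emit:
step_arm(moves=[{"xyz": [0, 0, -12], "twist": [0, 0, 0]}, {"xyz": [0, 0, -35], "twist": [0, 0, 0]}, {"xyz": [0, 0, -65], "twist": [0, 0, 0]}, {"xyz": [0, 0, -95], "twist": [0, 0, 0]}, {"xyz": [0, 0, -125], "twist": [0, 0, 0]}, {"xyz": [-3, 20, -145], "twist": [0, 0, 0]}, {"xyz": [-8, 50, -145], "twist": [0, 0, 0]}, {"xyz": [-12, 82, -145], "twist": [0, 0, 0]}], gripper=1.0)

```text
time_s: 19.12
eef_pos: [0.5186, -0.1802, 0.2196]
tcp_rot: [[-0.154, 0.988, 0.003], [0.988, 0.154, -0.003], [-0.004, 0.003, -1.0]]
wrist_force: [-0.3, 0.5, 0.3]
width: 0.0853
finger_force: 0.0
```

Emit:
step_arm(moves=[{"xyz": [-5, 30, 0], "twist": [0, 0, 0]}, {"xyz": [-9, 60, 0], "twist": [0, 0, 0]}, {"xyz": [-11, 77, 0], "twist": [0, 0, 0]}, {"xyz": [-11, 77, 0], "twist": [0, 0, 0]}, {"xyz": [-11, 77, 0], "twist": [0, 0, 0]}, {"xyz": [-11, 77, 0], "twist": [0, 0, 0]}])

```text
time_s: 19.62
eef_pos: [0.5939, -0.1776, 0.2166]
tcp_rot: [[-0.157, 0.988, -0.002], [0.988, 0.157, 0.0], [0.0, -0.002, -1.0]]
wrist_force: [-0.8, -0.4, -0.6]
width: 0.0852
finger_force: 0.0
```

```bash
python3 go.py .596 -.177 .093; python3 - <<'E'
from h import *
for c in('wrist',):
  shot(c,c+'9.png'); k=optics.calibration(c)
  for n in ('bottle_black','bottle_yellow','bottle_blue','bottle_red'):
   for r in finder.tip_of(n,c):
    if r['score']>.3: print(c,n,round(r['score'],2),np.round((k['pose']@np.append(r['point'],1))[:3],4))
E
```

```text
t 19.62 p [ 0.5939 -0.1776  0.2166] w 0.0852 ff 0.0 F [-0.8 -0.4 -0.6] j [ 34.  23. -27.  96.  11.  64.  13.]
need xyz [  0.2   2.4 123.6] twist [-0.12 -0.03 -0.34]
wrist bottle_black 0.65 [ 0.4513 -0.2605  0.0038]
wrist bottle_yellow 0.7 [ 0.7133 -0.1972  0.0017]
wrist bottle_blue 0.69 [ 0.4308 -0.1818  0.0082]
wrist bottle_red 0.96 [ 0.5936 -0.1758  0.0015]
```

View pics/wrist9.png

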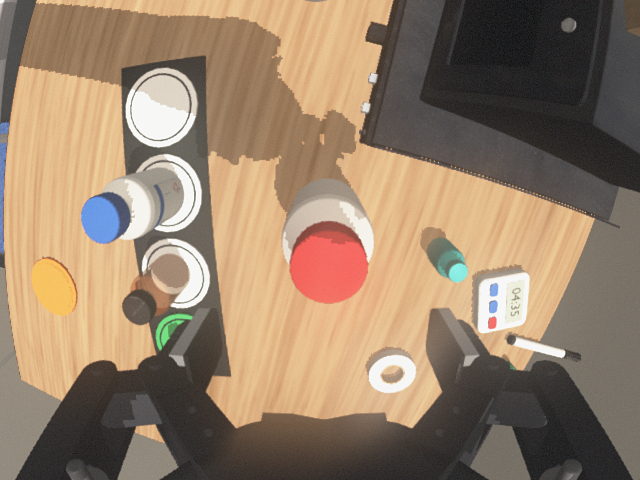

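Red is centred at (329,230), and blue and black are standing on their coasters. I descend carefully to leave cap clearance.

Emit:
step_arm(moves=[{"xyz": [0, 1.5, 12], "twist": [0, 0, 0]}, {"xyz": [0, 1.5, 30], "twist": [0, 0, 0]}, {"xyz": [0, 1.5, 50], "twist": [0, 0, 0]}, {"xyz": [0, 1.5, 70], "twist": [0, 0, 0]}, {"xyz": [0, 1.5, 88], "twist": [0, 0, 0]}, {"xyz": [0, 1.5, 102], "twist": [0, 0, 0]}, {"xyz": [0, 1.5, 112], "twist": [0, 0, 0]}, {"xyz": [0, 1.5, 117], "twist": [0, 0, 0]}])

```text
time_s: 20.53
eef_pos: [0.5953, -0.177, 0.0982]
tcp_rot: [[-0.157, 0.988, -0.003], [0.988, 0.157, 0.001], [0.001, -0.003, -1.0]]
wrist_force: [0.3, 0.3, -0.7]
width: 0.0853
finger_force: 0.0
```

Emit:
step_arm(moves=[{"xyz": [0, 0, 0], "twist": [0, 0, 0]}, {"xyz": [0, 0, 1], "twist": [0, 0, 0]}, {"xyz": [0, 0, 1], "twist": [0, 0, 0]}])

```text
time_s: 20.78
eef_pos: [0.5975, -0.1774, 0.1003]
tcp_rot: [[-0.157, 0.988, 0.002], [0.988, 0.157, -0.001], [-0.001, 0.002, -1.0]]
wrist_force: [-0.0, 0.2, 0.3]
width: 0.0855
finger_force: 0.0
```

```bash
python3 go.py .596 -.177 .093; python3 - <<'E'
from h import *
im=shot('scene','s10.png')[:,:,::-1]; cv2.imwrite('pics/s10c.png',cv2.resize(im[110:310,170:410],None,fx=3,fy=3,interpolation=2)) 
E
```

```text
t 20.78 p [ 0.5975 -0.1774  0.1003] w 0.0855 ff 0.0 F [-0.   0.2  0.3] j [ 32.  30. -25. 101.  16.  52.  10.]
need xyz [ 0.6 -1.4  7.3] twist [ 0.11  0.05 -0.33]
```

View pics/s10c.png

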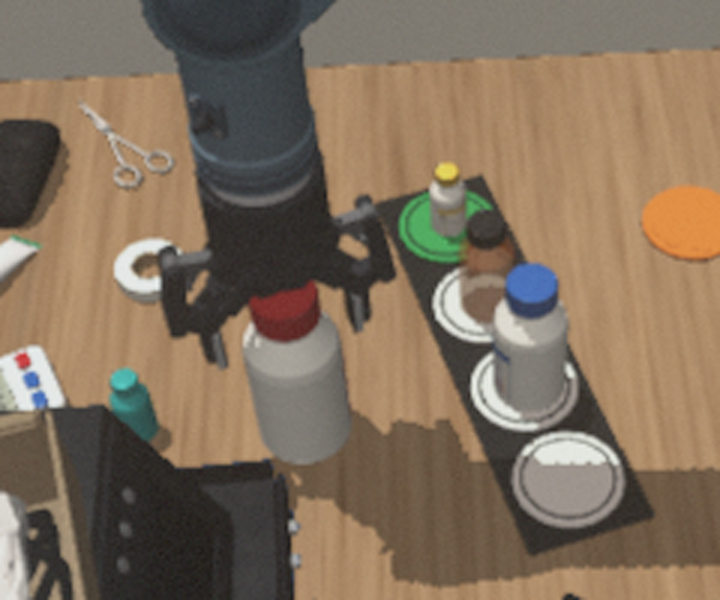

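The palm sits just above the red cap, with the pads beside the shoulder. I go down in small steps, watching the force.

Emit:
step_arm(moves=[{"xyz": [0, 0, 1], "twist": [0, 0, 0]}, {"xyz": [0, 0, 2.5], "twist": [0, 0, 0]}, {"xyz": [0, 0, 3], "twist": [0, 0, 0]}, {"xyz": [0, 0, 3], "twist": [0, 0, 0]}])

```text
time_s: 21.17
eef_pos: [0.5965, -0.1773, 0.0963]
tcp_rot: [[-0.157, 0.988, -0.0], [0.988, 0.157, -0.0], [-0.0, -0.0, -1.0]]
wrist_force: [-0.7, -0.2, -1.6]
width: 0.0852
finger_force: 0.0
```

Emit:
step_arm(moves=[{"xyz": [0, 0, 1], "twist": [0, 0, 0]}, {"xyz": [0, 0, 2], "twist": [0, 0, 0]}, {"xyz": [0, 0, 2], "twist": [0, 0, 0]}, {"xyz": [0, 0, 2], "twist": [0, 0, 0]}])

```text
time_s: 21.5
eef_pos: [0.5964, -0.1772, 0.0941]
tcp_rot: [[-0.157, 0.988, -0.0], [0.988, 0.157, 0.0], [0.0, -0.0, -1.0]]
wrist_force: [0.5, 0.4, -0.8]
width: 0.0857
finger_force: 0.0
```

Emit:
step_arm(moves=[{"xyz": [0, 0, 1], "twist": [0, 0, 0]}, {"xyz": [0, 0, 1.5], "twist": [0, 0, 0]}, {"xyz": [0, 0, 1.5], "twist": [0, 0, 0]}, {"xyz": [0, 0, 1.5], "twist": [0, 0, 0]}])

```text
time_s: 21.83
eef_pos: [0.5965, -0.1772, 0.0927]
tcp_rot: [[-0.157, 0.988, -0.0], [0.988, 0.157, 0.0], [0.0, -0.0, -1.0]]
wrist_force: [0.0, -0.3, -0.1]
width: 0.0855
finger_force: 0.0
```

Emit:
step_arm(moves=[{"xyz": [0, 0, 0.7], "twist": [0, 0, 0]}, {"xyz": [0, 0, 1.5], "twist": [0, 0, 0]}, {"xyz": [0, 0, 1.5], "twist": [0, 0, 0]}, {"xyz": [0, 0, 1.5], "twist": [0, 0, 0]}])

```text
time_s: 22.17
eef_pos: [0.5965, -0.1773, 0.0912]
tcp_rot: [[-0.157, 0.988, -0.0], [0.988, 0.157, 0.0], [0.0, -0.0, -1.0]]
wrist_force: [-0.9, -0.1, -0.1]
width: 0.0853
finger_force: 0.0
```

Emit:
step_arm(moves=[{"xyz": [0, 0, 0], "twist": [0, 0, 0]}, {"xyz": [0, 0, 0], "twist": [0, 0, 0]}, {"xyz": [0, 0, 0], "twist": [0, 0, 0]}, {"xyz": [0, 0, 0], "twist": [0, 0, 0]}, {"xyz": [0, 0, 0], "twist": [0, 0, 0]}], gripper=0.6, newtons=60)

```text
time_s: 22.58
eef_pos: [0.5973, -0.1775, 0.092]
tcp_rot: [[-0.157, 0.988, 0.002], [0.988, 0.157, -0.001], [-0.001, 0.002, -1.0]]
wrist_force: [-0.9, 0.1, 2.5]
width: 0.0627
finger_force: 66.7
```

The width reads 62.7 mm, and the earlier grips also read about 4–6% low, so the pads are on the 66 mm body. I raise the grip and lift slowly.

Emit:
step_arm(moves=[{"xyz": [0, 0, 0], "twist": [0, 0, 0]}, {"xyz": [0, 0, 0], "twist": [0, 0, 0]}, {"xyz": [0, 0, -1], "twist": [0, 0, 0]}, {"xyz": [0, 0, -3], "twist": [0, 0, 0]}, {"xyz": [0, 0, -6], "twist": [0, 0, 0]}, {"xyz": [0, 0, -10], "twist": [0, 0, 0]}, {"xyz": [0, 0, -14], "twist": [0, 0, 0]}, {"xyz": [0, 0, -14], "twist": [0, 0, 0]}], newtons=80)

```text
time_s: 23.25
eef_pos: [0.5967, -0.1772, 0.1057]
tcp_rot: [[-0.157, 0.988, 0.0], [0.988, 0.157, 0.0], [-0.0, 0.0, -1.0]]
wrist_force: [0.3, -0.9, -3.7]
width: 0.0619
finger_force: 87.7
```

```bash
python3 go.py .4212 -.0952 .11; python3 - <<'E'
from h import *
im=shot('scene','s11.png')[:,:,::-1]; cv2.imwrite('pics/s11c.png',cv2.resize(im[110:310,170:410],None,fx=3,fy=3,interpolation=2)) 
E
```

```text
t 23.25 p [ 0.5967 -0.1772  0.1057] w 0.0619 ff 87.7 F [ 0.3 -0.9 -3.7] j [ 32.  30. -25. 100.  15.  53.  10.]
need xyz [ 108.5 -160.4   -4.4] twist [ 0.03  0.   -0.33]
```

View pics/s11c.png

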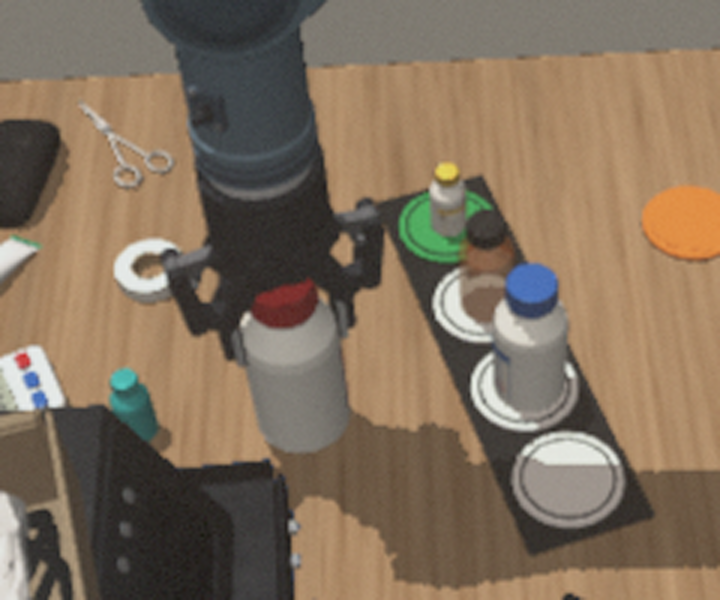

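Red hangs upright with clearance under it. Lift more, then go round to the last coaster, keeping off blue.

Emit:
step_arm(moves=[{"xyz": [0, 0, -6], "twist": [0, 0, 0]}, {"xyz": [0, 0, -17], "twist": [0, 0, 0]}, {"xyz": [0, 0, -32], "twist": [0, 0, 0]}, {"xyz": [0, -4, -46], "twist": [0, 0, 0]}, {"xyz": [6, -13, -56], "twist": [0, 0, 0]}, {"xyz": [17, -26, -60], "twist": [0, 0, 0]}, {"xyz": [33, -41, -60], "twist": [0, 0, 0]}, {"xyz": [50, -56, -60], "twist": [0, 0, 0]}])

```text
time_s: 23.97
eef_pos: [0.5336, -0.1372, 0.1674]
tcp_rot: [[-0.155, 0.988, 0.003], [0.988, 0.155, -0.001], [-0.002, 0.003, -1.0]]
wrist_force: [0.5, -0.1, -3.7]
width: 0.0622
finger_force: 88.0
```

Emit:
step_arm(moves=[{"xyz": [16, -15, 0], "twist": [0, 0, 0]}, {"xyz": [31, -31, 0], "twist": [0, 0, 0]}, {"xyz": [44, -48, 0], "twist": [0, 0, 0]}, {"xyz": [52, -66, 0], "twist": [0, 0, 0]}, {"xyz": [57, -83, 0], "twist": [0, 0, 0]}, {"xyz": [58, -96, 0], "twist": [0, 0, 0]}, {"xyz": [58, -103, 0], "twist": [0, 0, 0]}, {"xyz": [58, -104, 0], "twist": [0, 0, 0]}])

```text
time_s: 24.63
eef_pos: [0.4203, -0.0962, 0.1659]
tcp_rot: [[-0.156, 0.988, -0.0], [0.988, 0.156, -0.002], [-0.002, -0.0, -1.0]]
wrist_force: [-0.7, -0.4, -3.2]
width: 0.0622
finger_force: 88.0
```

```bash
python3 go.py .4212 -.0952 .0995; python3 - <<'E'
from h import *
shot('wrist','w12.png')
E
```

```text
t 24.63 p [ 0.4203 -0.0962  0.1659] w 0.0622 ff 88.0 F [-0.7 -0.4 -3.2] j [ 37.   6. -31. 123.   4.  52.  13.]
need xyz [ 0.9  1.1 66.4] twist [-0.02  0.1  -0.37]
```

View pics/w12.png

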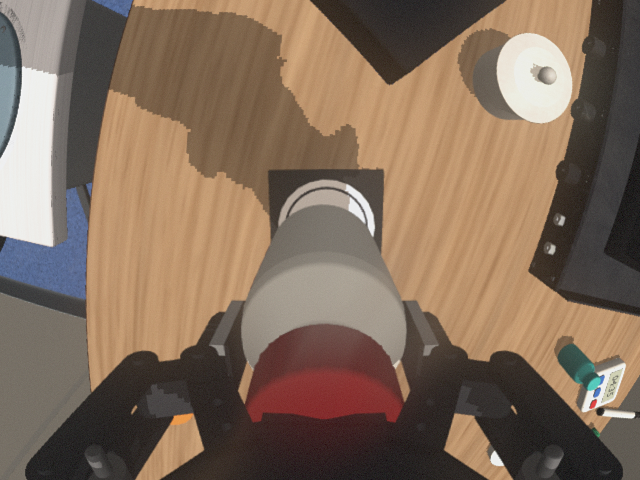

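Red is upright over the last coaster, centred at column 326. I lower it.

Emit:
step_arm(moves=[{"xyz": [0.5, 1, 9], "twist": [0, 0, 0]}, {"xyz": [0.5, 1, 21], "twist": [0, 0, 0]}, {"xyz": [0.5, 1, 33], "twist": [0, 0, 0]}, {"xyz": [0.5, 1, 44], "twist": [0, 0, 0]}, {"xyz": [0.5, 1, 53], "twist": [0, 0, 0]}, {"xyz": [0.5, 1, 59], "twist": [0, 0, 0]}, {"xyz": [0.5, 1, 62], "twist": [0, 0, 0]}, {"xyz": [0.5, 1, 63], "twist": [0, 0, 0]}])

```text
time_s: 25.35
eef_pos: [0.4224, -0.0948, 0.1016]
tcp_rot: [[-0.157, 0.988, -0.001], [0.988, 0.157, 0.001], [0.001, -0.001, -1.0]]
wrist_force: [-0.1, 0.5, -4.2]
width: 0.0619
finger_force: 88.0
```

Emit:
step_arm(moves=[{"xyz": [0, 0, 0.7], "twist": [0, 0, 0]}, {"xyz": [0, 0, 1.2], "twist": [0, 0, 0]}, {"xyz": [0, 0, 1.2], "twist": [0, 0, 0]}])

```text
time_s: 25.6
eef_pos: [0.423, -0.0951, 0.1015]
tcp_rot: [[-0.157, 0.988, 0.001], [0.988, 0.157, -0.0], [-0.0, 0.001, -1.0]]
wrist_force: [-0.1, -0.2, -4.6]
width: 0.0617
finger_force: 88.0
```

Emit:
step_arm(moves=[{"xyz": [0, 0, 0.7], "twist": [0, 0, 0]}, {"xyz": [0, 0, 1.2], "twist": [0, 0, 0]}, {"xyz": [0, 0, 1.2], "twist": [0, 0, 0]}])

```text
time_s: 25.85
eef_pos: [0.4226, -0.0951, 0.1]
tcp_rot: [[-0.157, 0.988, 0.0], [0.988, 0.157, -0.0], [-0.0, 0.0, -1.0]]
wrist_force: [0.7, -0.1, -4.4]
width: 0.062
finger_force: 88.0
```

Emit:
step_arm(moves=[{"xyz": [0, -1, 0.5], "twist": [0, 0, 0]}, {"xyz": [0, -1, 1], "twist": [0, 0, 0]}, {"xyz": [0, -1, 1], "twist": [0, 0, 0]}])

```text
time_s: 26.1
eef_pos: [0.4215, -0.0953, 0.0991]
tcp_rot: [[-0.157, 0.988, -0.0], [0.988, 0.157, -0.0], [-0.0, -0.0, -1.0]]
wrist_force: [-0.5, -0.3, -0.8]
width: 0.0622
finger_force: 88.3
```

Emit:
step_arm(moves=[{"xyz": [0, 0, 0.5], "twist": [0, 0, 0]}, {"xyz": [0, 0, 1], "twist": [0, 0, 0]}, {"xyz": [0, 0, 1], "twist": [0, 0, 0]}])

```text
time_s: 26.35
eef_pos: [0.4216, -0.0954, 0.0991]
tcp_rot: [[-0.157, 0.988, -0.001], [0.988, 0.157, -0.001], [-0.001, -0.001, -1.0]]
wrist_force: [-3.7, -0.3, 8.2]
width: 0.0617
finger_force: 89.3
```

Seated. Release, rise, and back off for a numeric check.

Emit:
step_arm(moves=[{"xyz": [0, 0, -0.7], "twist": [0, 0, 0]}, {"xyz": [0, 0, -0.7], "twist": [0, 0, 0]}, {"xyz": [0, 0, -0.7], "twist": [0, 0, 0]}, {"xyz": [0, 0, -0.7], "twist": [0, 0, 0]}, {"xyz": [0, 0, -0.7], "twist": [0, 0, 0]}], gripper=1.0)

```text
time_s: 26.77
eef_pos: [0.4218, -0.0952, 0.0986]
tcp_rot: [[-0.157, 0.988, 0.001], [0.988, 0.157, 0.0], [-0.0, 0.001, -1.0]]
wrist_force: [-0.0, -0.1, 0.4]
width: 0.085
finger_force: 0.0
```

Emit:
step_arm(moves=[{"xyz": [0, 0, -8], "twist": [0, 0, 0]}, {"xyz": [0, 0, -25], "twist": [0, 0, 0]}, {"xyz": [0, 0, -45], "twist": [0, 0, 0]}, {"xyz": [0, 0, -70], "twist": [0, 0, 0]}, {"xyz": [0, 0, -95], "twist": [0, 0, 0]}, {"xyz": [0, 0, -120], "twist": [0, 0, 0]}, {"xyz": [0, 0, -145], "twist": [0, 0, 0]}, {"xyz": [0, 0, -165], "twist": [0, 0, 0]}])

```text
time_s: 27.43
eef_pos: [0.4221, -0.095, 0.2662]
tcp_rot: [[-0.157, 0.988, 0.003], [0.988, 0.157, -0.001], [-0.001, 0.002, -1.0]]
wrist_force: [-0.7, -0.5, 0.7]
width: 0.0857
finger_force: 0.0
```

Emit:
step_arm(moves=[{"xyz": [-30, 0, 0], "twist": [0, 0, 0]}, {"xyz": [-60, 0, 0], "twist": [0, 0, 0]}, {"xyz": [-90, 0, 0], "twist": [0, 0, 0]}, {"xyz": [-120, 0, 0], "twist": [0, 0, 0]}, {"xyz": [-150, 0, 0], "twist": [0, 0, 0]}, {"xyz": [-180, 0, 0], "twist": [0, 0, 0]}, {"xyz": [-210, 0, 0], "twist": [0, 0, 0]}, {"xyz": [-240, 0, 0], "twist": [0, 0, 0]}])

```text
time_s: 28.1
eef_pos: [0.4591, -0.3335, 0.2641]
tcp_rot: [[-0.157, 0.988, 0.0], [0.988, 0.157, 0.0], [-0.0, 0.0, -1.0]]
wrist_force: [-0.1, 0.8, 0.3]
width: 0.0855
finger_force: 0.0
```

Emit:
step_arm(moves=[{"xyz": [-30, 0, 0], "twist": [0, 0, 0]}, {"xyz": [-60, 0, 0], "twist": [0, 0, 0]}, {"xyz": [-90, 0, 0], "twist": [0, 0, 0]}, {"xyz": [-120, 0, 0], "twist": [0, 0, 0]}, {"xyz": [-150, 0, 0], "twist": [0, 0, 0]}, {"xyz": [-180, 0, 0], "twist": [0, 0, 0]}, {"xyz": [-180, 0, 0], "twist": [0, 0, 0]}, {"xyz": [-180, 0, 0], "twist": [0, 0, 0]}])

```text
time_s: 28.77
eef_pos: [0.4859, -0.5123, 0.2629]
tcp_rot: [[-0.153, 0.988, -0.001], [0.988, 0.153, 0.0], [0.001, -0.001, -1.0]]
wrist_force: [0.7, -0.5, -0.9]
width: 0.0854
finger_force: 0.0
```

```bash
python3 - <<'E'
from h import *
s=observe(); print(s['time_s'],s['eef_pos'],s['wrist_force'])
for c in('top','scene'):
  shot(c,c+'13.png'); k=optics.calibration(c)
  for n in ('bottle_black','bottle_yellow','bottle_blue','bottle_red','swab_pot','tape_roll'):
   for r in finder.tip_of(n,c):
    if r['score']>.3: print(c,n,round(r['score'],2),np.round((k['pose']@np.append(r['point'],1))[:3],4))
  hsv=cv2.cvtColor(cv2.imread(f'pics/{c}13.png'),cv2.COLOR_BGR2HSV)
  for n,lo,hi,z,xy in (('yellow',(20,120,90),(35,255,255),.069,(.4623,-.346)),('black',(0,0,0),(180,255,50),.097,(.4487,-.2625)),('blue',(105,130,60),(125,255,255),.122,(.435,-.179)),('red',(0,150,60),(8,255,255),.157,(.4212,-.0952))):
    z-=.003 if c=='top' else .007
    u,v=map(int,proj(c,[*xy,z])); m=cv2.inRange(hsv,lo,hi); r=9 if n=='black' else 18
    q=np.argwhere(m[v-r:v+r,u-r:u+r])
    if len(q): p=q.mean(0)[::-1]+[u-r,v-r]; print(c,n,len(q),'cap err mm',np.round((back(c,*p,z)[:2]-xy)*1e3,1))
E
```

```text
28.7667 [ 0.4859199  -0.51225772  0.26291485] [ 0.68584504 -0.51971991 -0.85414096]
top bottle_black 0.68 [ 0.4468 -0.2595  0.0031]
top bottle_yellow 0.57 [ 0.7151 -0.1934 -0.0038]
top bottle_yellow 0.47 [ 0.4612 -0.3472  0.0033]
top bottle_blue 0.87 [ 0.4308 -0.1815  0.006 ]
top bottle_red 0.81 [ 0.4194 -0.0938  0.0025]
top tape_roll 0.83 [ 0.6952 -0.3432 -0.0027]
top yellow 78 cap err mm [-0.4  1.9]
top black 158 cap err mm [-2.3  2.9]
top blue 309 cap err mm [-3.5  0.7]
top red 404 cap err mm [-0.9  1.1]
scene bottle_black 0.63 [ 0.447  -0.2613  0.0075]
scene bottle_yellow 0.82 [ 0.7183 -0.1924 -0.0025]
scene bottle_yellow 0.77 [ 0.4623 -0.3406  0.0057]
scene bottle_blue 0.77 [ 0.436  -0.1771  0.0052]
scene bottle_red 0.61 [ 0.4211 -0.0944  0.0054]
scene swab_pot 0.72 [ 0.5483  0.0527 -0.0006]
scene tape_roll 0.66 [ 0.6961 -0.3422 -0.0041]
scene yellow 54 cap err mm [ 0.1 -1.7]
scene black 26 cap err mm [-0.  13.5]
scene blue 157 cap err mm [-2.5 -3.1]
scene red 368 cap err mm [-0.4 -0.8]
```

All four bottles are upright and within about 3 mm of their coaster centres. The swab pot and tape roll have not moved.

```bash
python3 -c "
from cell import close_job; print(close_job())"
```

```text
the job is handed in; nothing more can be done
None
```

I handed the job in at about 29 s: yellow (on green), black, blue and red stand upright in height order, each about 4 mm or less from its coaster's centre, and the swab pot and tape roll were not disturbed.

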